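# Drop the quick-change disc into its mount and turn its mark to the lock pointer

### The arm

A 6-joint arm with a two-finger parallel gripper is mounted at the origin on a cart in front of the work surface, level with it; the furniture and walls round the work are solid. World frame = base frame: x ahead of the robot, y to its left, z up, the work surface at z = 0. Lengths are in m, angles in rad, forces in N, time in s.
With the tool pointing down it reaches from about 0.275 to 1 m from the base axis. Payload 8.4 kg.
Tool frame: the origin (TCP) lies on the centre line of the jaws, within the pads' length; the fingertips stand 19 mm ahead of it and the grasp point (between the pads) is the TCP; z points along the fingers, y is the line along which they close (so a half turn about z gives the same grasp; the last joint's range is limited). The gripper opens to 85 mm and grips with 20 to 120 N. Pads are 22 mm wide; open, the fingers measure 114 mm over their backs; the gripper's body (76 mm by 85 mm) begins 54 mm behind the grasp point. The pads swing forward as they close: fully open they stand 13 mm farther back than shut.
Start: joints at [-1.218, 0.353, 1.633, -0, 1.155, -0.002], TCP at [0.217, -0.586, 0.25] pointing down, gripper open.
Joint ranges: [-2.63, 2.63], [-0.92, 2.1], [0.06, 2.66], [-1.3, 4.44], [0, 2.69], [-3.02, 3.02]. Speed limits (rad/s): [2.22, 2.22, 2.79, 3.14, 3.14, 3.14].

### API

Orientations are given as a unit quaternion [x, y, z, w].
In Python, from bench import ctrl gives the robot as it stands. The module is installed in compiled form; this text tells all that it offers.
- The arm moves only by the shell command python3 -m crank 'ROWS'. ROWS is JSON, a list of rows, each a list of 7 numbers: the shift along the tool's x, y, z in units of 0.3 m (1.0 is 0.3 m), then the turn, a rotation vector about the tool's x, y, z in units of 90 degrees (1.0 is 90 degrees), then the gripper command: -1 is fully open, 1 is shut, values between are in proportion. A call has 1 to 12 rows; each row is the pose to reach, as a shift and turn from the pose commanded when the call began, along the tool's axes at that moment; what a row does not reach only later rows make up. A row lasts 1/8 s, in which the tool goes at most 62.5 mm and 10.7 degrees, less where a joint would pass 70% of its speed; a pose out of reach is approached as far as the arm can. A call with a number of a shift or a turn outside -1 to 1 is refused whole. A call with a gripper value outside its range is refused whole. The fingers move at their own pace and stop on an object; the grip force is fixed at half the most. Time passes only in rows, so rows that repeat a pose let the fingers close. It gives the time, the measured TCP pose, the force, the opening and the grip force at its end, in the units of the state.
- ctrl.read_state(): the state, without advancing time (a new reading comes with each control period).
- ctrl.grab_frame(name): name is "scene" or "top" or "wrist"; returns a dict with "pixels" (480x640x3 uint8, red, green, blue), "camera_matrix" (3x3 intrinsics, pixels), "view" (4x4, takes a point from world to camera coordinates). Camera axes: x right, y up, looking along -z (the intrinsics and any distortion apply to the point x, -y, -z); pixel columns grow to the right and rows downward; lengths in m; the calibration is good to about 2 mm. A picture is of the moment at which its call begins. There is no depth.
- ctrl.job_done(): hands the job in; it is judged then, once.
The state is a dict: "time_s": time; "qpos": joint angles; "joint_velocities": joint speeds; "joint_efforts": joint torques, N m; "eef_pos": TCP position; "tcp_rot": TCP orientation; "force": force on the tool from outside, world axes, zero at the start; "ft_torque": the same for the moment, N m; "opening": finger opening in m; "finger_force": force on a finger pad.
Only numpy, scipy, OpenCV 4.12 (cv2) and the standard library are available. Lean on these libraries where they do the work, as an engineer would, in place of code of your own. Each camera call takes 0.05 s, during which the arm holds its last target. There are 200 camera calls.

### The job

The quick-change disc is still lying unlocked on top of its round mount. Push it round anticlockwise (seen from above) by its upright pins until, somewhere near the round stub, its hidden hammer head drops through the slot and the disc sits flat on the mount; then push it back clockwise until the black mark on its rim points at the wedge pointer. Do not force it against its stops, and leave the parts lying around it where they are.

Things in the scene. Friction and masses are not known exactly. Their poses are not given: they have to be found in the camera images.
- turn_disc: Aluminium disc, 116 mm wide, plate 10 mm thick, 0.6 kg, loose on the mount's spindle, which centres it. Origin: on its axis, underside of plate; x to its black mark, z up. Origin 48.5 mm above the bench while undropped, 34 mm once dropped and flat on the mount. A 1 to 3 N push on a pin turns it; it stays where left; over 40 N damages it. Hub 27 mm wide rises 16 mm over the plate.
- disc_mark (a point): Black mark on the disc: outer end of the black line, at the rim, top of the plate, 58 mm from the axis. Under the plate, in line with the mark and hidden, hangs the hammer head: a bar 84 mm long, 24 mm wide, 6 mm thick, its underside 14.5 mm below the plate.
- pin_left (a point): Top centre of the upright steel pin on the disc's +y side (90 degrees anticlockwise of the mark), 48 mm from the axis. Pin 12 mm thick, 35 mm high above the plate top; its top is 45 mm above the disc's origin.
- pin_right (a point): The same for the second, equal pin on the disc's -y side (90 degrees clockwise of the mark).
- mount: Round mount fixed to the bench: flange 160 mm wide, 8 thick; housing 128 mm wide, top at 34 mm; spindle 18 mm thick, up to 88 mm. Origin: on the axis at the bench; -x to the wedge pointer, z up. Hidden slot 28 mm wide: the head drops in when in line within about 3 degrees. It fits half a turn round too: wrong, the pointer is then out of reach.
- lock_pointer (a point): Tip of the steel wedge pointer on the mount's flange, a block 12 mm wide and 46 mm high; the tip is 64 mm from the axis, 44 mm above the bench. The black mark must end here. Once dropped, the disc turns clockwise freely for over 100 degrees, its head caught under the lips of the slot, then meets a stop.
- load_stub (a point): Top centre of the round steel stub, 8 mm thick, on the flange, 72 mm from the axis, 46 mm up, 60 degrees anticlockwise of the pointer. The mark is somewhere within about 10 degrees either side of it when the head drops (the slot plate is adjustable); the disc is then stopped against turning further anticlockwise. At the start the mark is 65 to 120 degrees clockwise of the stub.
- test_fixture: Fixed furniture left of the mount: black box with a tall frame, 322 mm deep (x), 419 mm wide (y), 484 mm high, origin under its middle. It stands between the arm's start and the mount: go round its front.
- capacitor: Bystander: blue can standing upright, 35 mm across, 56 mm high, origin at the centre of its foot. Leave it where it is.
- relay: Bystander: black block, 30 x 28 x 30 mm, origin at the centre of its foot. Leave it where it is.
- torch: Bystander: black pocket torch lying along its y axis, 99 mm long, 25 mm thick, origin under its middle. Leave it where it is.
- coupling: Bystander: small shaft coupling standing, 25 mm across, 34 mm high, origin at the centre of its foot. Leave it where it is.

How it is judged:
By the outcome, as a careful person would: the job done as asked, in the order asked, and still so for the second after the job is handed in, with the robot touching nothing.
It also fails if it takes over 59 s, if anything falls off the work surface, if the arm or the gripper's body presses on something with over 40 N, if the wrist force passes 120 N, or if a joint passes its speed limit or range.

## Working session

There is one attempt and no reset: what is moved stays moved. The work goes in short steps, Python scripts to look and compute and a shell command to move; the robot and the scene stay as the last step left them, time stands still between calls to the robot, and variables do not carry over. Pictures are saved under pics/ and viewed, at most 10 in all, crops included, and the job is handed in when it is done.

```bash
mkdir -p pics; python3 - <<'E'
from bench import ctrl
import cv2,numpy as np
s=ctrl.read_state();print({k:np.round(v,3).tolist() for k,v in s.items()})
for n in("scene","top"):
    f=ctrl.grab_frame(n);cv2.imwrite(f"pics/{n}0.png",f["pixels"][:,:,::-1]);print(n,np.round(f["camera_matrix"],1).tolist(),np.round(f["view"],4).tolist(),f.keys())
E
```

```text
{'time_s': 0.0, 'qpos': [-1.218, 0.354, 1.634, -0.0, 1.155, -0.002], 'joint_velocities': [-0.001, 0.001, 0.001, -0.0, -0.0, 0.001], 'joint_efforts': [-0.002, -60.525, -34.206, -0.0, 0.009, -0.0], 'eef_pos': [0.217, -0.586, 0.25], 'tcp_rot': [0.984, 0.176, -0.0, -0.001], 'force': [-0.048, 0.599, 1.039], 'ft_torque': [-0.028, -0.044, 0.021], 'finger_force': 0.0, 'opening': 0.085}
scene [[535.3, 0.0, 329.8], [0.0, 535.3, 234.0], [0.0, 0.0, 1.0]] [[0.8326, -0.5538, -0.0071, -0.425], [0.3554, 0.5245, 0.7737, -0.3282], [-0.4248, -0.6467, 0.6335, -0.5958], [0.0, 0.0, 0.0, 1.0]] dict_keys(['pixels', 'camera_matrix', 'view'])
top [[561.3, 0.0, 323.6], [0.0, 561.3, 240.1], [0.0, 0.0, 1.0]] [[0.0197, -0.9996, -0.0195, 0.1138], [0.9811, 0.0156, 0.1928, -0.5626], [-0.1924, -0.023, 0.981, -0.9579], [0.0, 0.0, 0.0, 1.0]] dict_keys(['pixels', 'camera_matrix', 'view'])
```

View pics/top0.png

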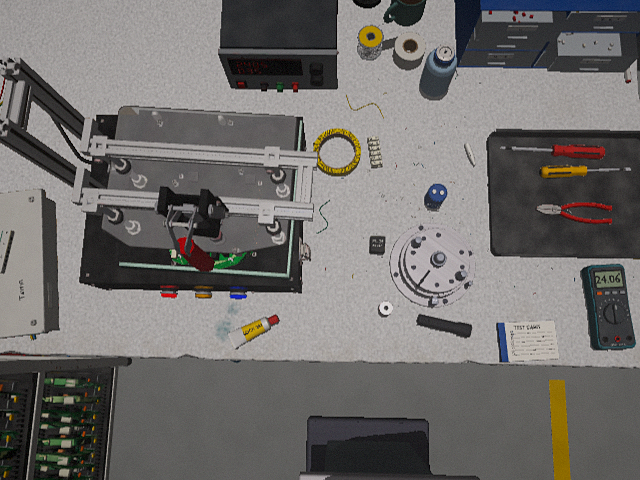

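View pics/scene0.png

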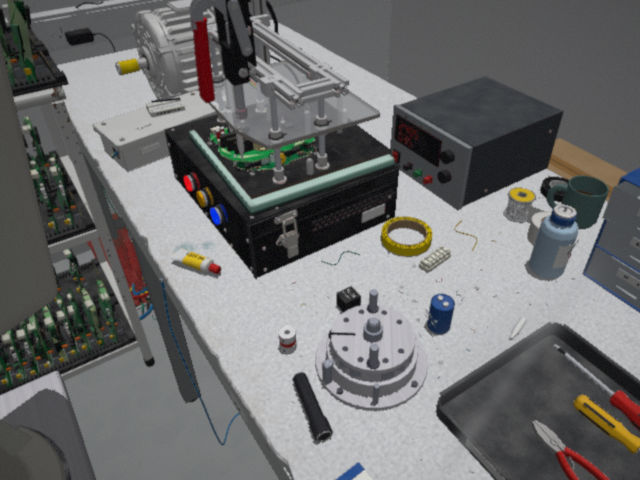

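The top view shows the mount at about (437,260), with the capacitor at (436,195), the relay at (377,244), the coupling at (386,309) and the torch at (444,325). In the scene view the black mark is at about (340,333) on the disc. I'll zoom in on both.

```bash
cat > h.py <<'E'
import numpy as np,cv2
from bench import ctrl
def ray(f,uv):
    K,V=f["camera_matrix"],f["view"];R,t=V[:3,:3],V[:3,3]
    d=np.linalg.inv(K)@[uv[0],uv[1],1];d=R.T@(d*[1,-1,-1]);return -R.T@t,d
def onz(f,uv,z):
    o,d=ray(f,uv);return o+d*(z-o[2])/d[2]
def proj(f,p):
    q=f["view"][:3,:3]@p+f["view"][:3,3];q=f["camera_matrix"]@(q*[1,-1,-1]);return q[:2]/q[2]
E
python3 - <<'E'
import cv2,numpy as np
a=cv2.imread('pics/top0.png')[210:320,375:485];b=cv2.imread('pics/scene0.png')[280:410,310:440]
cv2.imwrite('pics/z0.png',np.hstack([cv2.resize(a,(400,400),interpolation=2),cv2.resize(b,(400,400),interpolation=2)]))
E
```

```text
(no output)
```

View pics/z0.png

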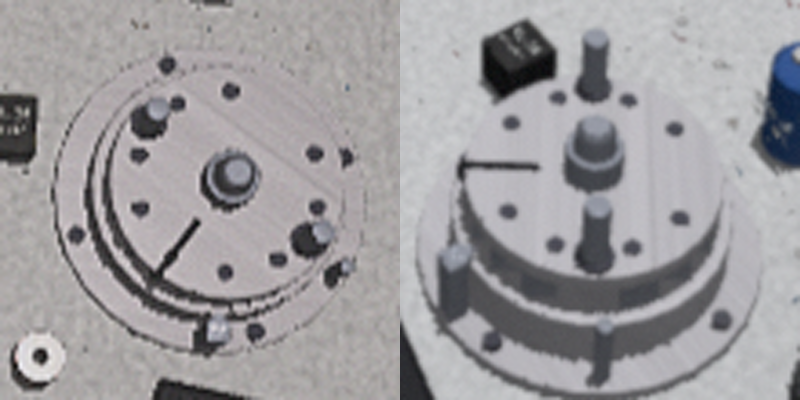

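The zoomed top view (left half) has the spindle tip at (237,172), the pins at (158,107) and (321,232), the mark's rim end at (155,280), the pointer at (218,325) and the stub at (347,266). In the scene half, the spindle is at (594,125), the pins at (595,37) and (597,205), the mark's end at (462,165), the pointer at (455,250) and the stub at (605,325).

```bash
cat > m.py <<'E'
from h import *
T=ctrl.grab_frame("top");S=ctrl.grab_frame("scene")
t=lambda u,v:(375+u/3.636,210+v/3.636); s=lambda u,v:(310+(u-400)/3.077,280+v/3.077)
P=dict(spin=((237,172),(594,122),.088),pinA=((158,107),(595,37),.0935),pinB=((321,232),(597,202),.0935),mark=((155,282),(462,165),.0585),ptr=((216,325),(455,250),.045),stub=((347,266),(605,325),.046))
Q={}
for k,(a,b,z) in P.items():
    A,B=onz(T,t(*a),z),onz(S,s(*b),z);Q[k]=(A+B)/2
    print(k,np.round(A*1000,1),np.round(B*1000,1))
for z,(a,b,n) in {.056:((436,187),(441,297),'cap'),.03:((377,240),(348,294),'relay'),.034:((386,309),(288,330),'coup')}.items(): print(n,np.round(onz(T,a,z)*1000),np.round(onz(S,b,z)*1000))
c=Q['spin'][:2]
for k in Q: d=Q[k][:2]-c;print(k,np.round(np.hypot(*d)*1000,1),np.round(np.degrees(np.arctan2(d[1],d[0])),1))
print('torch',np.round([onz(T,p,.012)*1000 for p in((420,320),(470,331))]))
for p in ((300,285),(83,285),(302,118)):print('fix',np.round(onz(T,p,.1)*1000))
E
python3 m.py
```

```text
spin [527.  -79.2  88. ] [527.7 -79.3  88. ]
pinA [556.9 -41.3  93.5] [555.6 -42.8  93.5]
pinB [ 498.2 -116.9   93.5] [ 499.4 -118.1   93.5]
mark [477.2 -44.   58.5] [480.6 -46.4  58.5]
ptr [458.1 -75.5  45. ] [458.1 -74.6  45. ]
stub [ 488.1 -140.    46. ] [ 488.3 -141.7   46. ]
cap [663. -80.  56.] [656. -78.  56.]
relay [567.  26.  30.] [561.  24.  30.]
coup [440.  10.  34.] [445.  10.  34.]
spin 0.0 0.0
pinA 47.1 52.1
pinB 47.8 -126.7
mark 59.2 144.9
ptr 69.4 176.5
stub 73.0 -122.4
torch [[ 423.  -54.   12.]
 [ 405. -145.   12.]]
fix [473. 161. 100.]
fix [467. 534. 100.]
fix [776. 166. 100.]
```

Everything agrees between the two views. The axis is at (0.527,-0.079), the mark at about 143°, the pointer at about 177.5° and the stub at about 237.5°. The plan is to straddle the left pin (at -127°) with half-open jaws, then lead it round the arc.

```bash
cat > plan.py <<'E'
# usage: plan.py phi z r   -> row so jaws straddle pin at polar angle phi (deg), several phis allowed "a,b,c"
import sys;from h import *
from scipy.spatial.transform import Rotation as Ro
s=ctrl.read_state();R=Ro.from_quat(s["tcp_rot"]);C=np.array([.5272,-.0790])
z,r=float(sys.argv[2]),float(sys.argv[3])
for a in sys.argv[1].split(','):
    a=np.radians(float(a));p=np.r_[C+r*np.array([np.cos(a),np.sin(a)]),z]
    y=np.array([-np.sin(a),np.cos(a),0]); y=y if y@R.as_matrix()[:,1]>0 else -y
    zz=np.array([0,0,-1.]);G=Ro.from_matrix(np.c_[np.cross(y,zz),y,zz])
    d=R.inv().apply(p-s["eef_pos"])/.3;w=(R.inv()*G).as_rotvec()/(np.pi/2);print(np.round(np.r_[d,w],3).tolist())
E
python3 -m crank '[[0.71,-0.57,0,0,0,-0.18,0.3],[0.71,-0.57,0,0,0,-0.18,0.3],[0.71,-0.57,0,0,0,-0.18,0.3],[0.71,-0.57,0,0,0,-0.18,0.3],[0.71,-0.57,0,0,0,-0.18,0.3],[0.71,-0.57,0,0,0,-0.18,0.3],[0.71,-0.57,0,0,0,-0.18,0.3]]'; python3 plan.py -127 0.16 0.048
```

```text
time_s: 1.08
eef_pos: [0.3573, -0.3523, 0.2503]
tcp_rot: [0.95, 0.313, -0.0, 0.0]
force: [0.0, -0.6, -0.2]
opening: 0.0299
finger_force: 0.0
[0.844, -0.35, 0.301, 0.0, 0.0, -0.183]
```

```bash
python3 -m crank '[[0.844,-0.35,0.3,0,0,-0.183,0.3],[0.844,-0.35,0.3,0,0,-0.183,0.3],[0.844,-0.35,0.3,0,0,-0.183,0.3],[0.844,-0.35,0.3,0,0,-0.183,0.3],[0.844,-0.35,0.3,0,0,-0.183,0.3],[0.844,-0.35,0.3,0,0,-0.183,0.3],[0.844,-0.35,0.3,0,0,-0.183,0.3],[0.844,-0.35,0.3,0,0,-0.183,0.3]]'; python3 plan.py -127 0.084 0.048
python3 - <<'E'
from h import *
S=ctrl.grab_frame("scene");W=ctrl.grab_frame("wrist")
a=S["pixels"][180:400,280:480];b=W["pixels"]
cv2.imwrite('pics/z1.png',np.hstack([cv2.resize(a,(400,440)),cv2.resize(b,(400,440))])[:,:,::-1])
s=ctrl.read_state();print(np.round(proj(S,s["eef_pos"]),1),np.round(W["view"],3).tolist(),W["camera_matrix"][0])
E
```

```text
time_s: 2.08
eef_pos: [0.4982, -0.118, 0.1606]
tcp_rot: [0.895, 0.445, 0.0, 0.0]
force: [0.1, 0.1, 0.6]
opening: 0.0299
finger_force: 0.0
[0.002, -0.001, 0.255, 0.0, 0.0, -0.001]
[375.6 309.3] [[0.798, -0.603, 0.001, -0.47], [0.581, 0.769, -0.266, -0.188], [0.16, 0.213, 0.964, -0.347], [0.0, 0.0, 0.0, 1.0]] [418.25902013   0.         317.67975626]
```

View pics/z1.png

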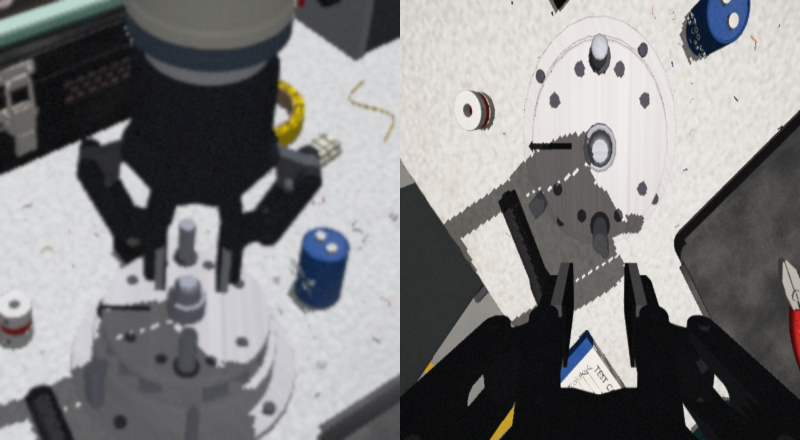

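The jaws are centred over the near pin: in the wrist half the gap is at about (600,270) and the pin at (600,230). The mark is clear at about (550,146). I'll descend.

```bash
python3 -m crank '[[0,0,0.12,0,0,0,0.3],[0,0,0.2,0,0,0,0.3],[0,0,0.235,0,0,0,0.3],[0,0,0.235,0,0,0,0.3]]'
python3 - <<'E'
from h import *
S=ctrl.grab_frame("scene");W=ctrl.grab_frame("wrist")
a=S["pixels"][250:400,300:440];b=W["pixels"]
cv2.imwrite('pics/z2.png',np.hstack([cv2.resize(a,(420,450),interpolation=2),cv2.resize(b,(380,450))])[:,:,::-1])
E
python3 plan.py -127,-122,-117,-112,-107 0.09 0.048
```

```text
time_s: 2.68
eef_pos: [0.4982, -0.1169, 0.0897]
tcp_rot: [0.895, 0.446, -0.0, -0.0]
force: [0.3, 0.5, 0.2]
opening: 0.0296
finger_force: 0.0
[-0.002, -0.001, 0.002, 0.001, -0.0, -0.0]
[-0.002, 0.013, 0.002, 0.001, -0.0, -0.056]
[0.0, 0.027, 0.002, 0.001, -0.0, -0.111]
[0.003, 0.04, 0.002, 0.001, -0.0, -0.167]
[0.007, 0.054, 0.002, 0.001, -0.0, -0.222]
```

View pics/z2.png

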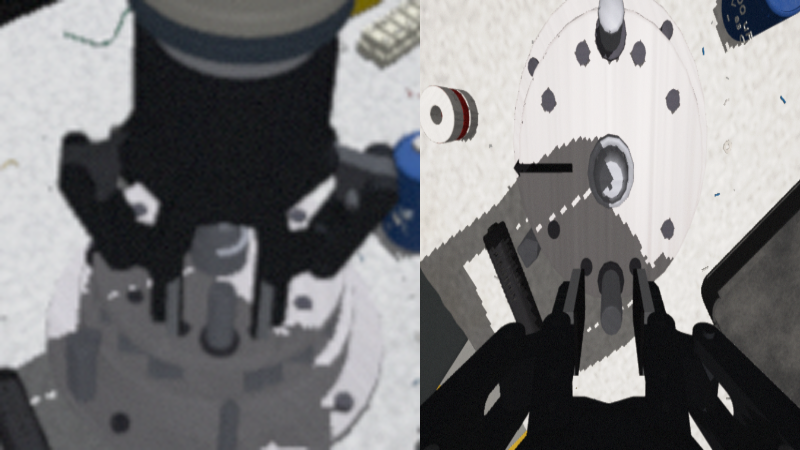

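The pin stands between the pads and the tips are clear of the plate (left crop: pin at (220,300), pads at (170,290) and (265,290)). Next I narrow the jaws and start turning.

```bash
python3 plan.py -127,-121,-115,-109,-103,-97,-91,-85,-79,-73,-67,-61 0.09 0.048
```

```text
[-0.002, -0.001, 0.002, 0.001, -0.0, -0.0]
[-0.001, 0.016, 0.002, 0.001, -0.0, -0.067]
[0.001, 0.032, 0.002, 0.001, -0.0, -0.134]
[0.006, 0.048, 0.002, 0.001, -0.0, -0.2]
[0.012, 0.064, 0.002, 0.001, -0.0, -0.267]
[0.019, 0.079, 0.002, 0.001, -0.0, -0.334]
[0.028, 0.093, 0.002, 0.001, -0.0, -0.4]
[0.039, 0.106, 0.002, 0.001, -0.0, -0.467]
[0.051, 0.118, 0.002, 0.001, -0.0, -0.534]
[0.064, 0.128, 0.002, 0.001, 0.0, -0.6]
[0.078, 0.138, 0.002, 0.001, 0.0, -0.667]
[0.093, 0.145, 0.002, 0.001, 0.0, -0.734]
```

```bash
python3 -m crank '[[0,0,0,0,0,0,0.5],[-0.001,0.016,0,0,0,-0.067,0.5],[0.001,0.032,0,0,0,-0.134,0.5],[0.006,0.048,0,0,0,-0.2,0.5],[0.012,0.064,0,0,0,-0.267,0.5],[0.019,0.079,0,0,0,-0.334,0.5],[0.028,0.093,0,0,0,-0.4,0.5]]'
cat > mk.py <<'E'
# black mark: dark line cast on plane z for both disc heights, in each camera
from h import *
C=np.array([.5272,-.0790])
def meas(cams=("wrist","top","scene")):
    for n in cams:
        f=ctrl.grab_frame(n);g=f["pixels"].max(2).astype(np.float32)
        for zz in (.0585,.044):
            th=np.radians(np.arange(0,360,1.));rr=np.linspace(.034,.056,12)
            P=np.array([[proj(f,np.array([C[0]+r*np.cos(a),C[1]+r*np.sin(a),zz])) for r in rr] for a in th],np.float32)
            G=cv2.remap(g,P[...,0],P[...,1],1,borderValue=255);m=G.max(1)   # darkest spoke = all samples dark
            i=np.argsort(m)[:4];print(n,zz,"phi",i.tolist(),"max",m[i].astype(int).tolist(),'std',G[i[0]].std().round(1))
        cv2.imwrite(f"pics/last_{n}.png",f["pixels"][:,:,::-1])
if __name__=="__main__": meas()
E
python3 mk.py; python3 plan.py -85,-79,-73,-67,-61,-57 0.09 0.048
```

```text
time_s: 3.65
eef_pos: [0.526, -0.1268, 0.0904]
tcp_rot: [0.712, 0.702, 0.0, 0.0]
force: [-0.8, -0.5, 0.3]
opening: 0.0213
finger_force: 0.5
wrist 0.0585 phi [172, 173, 174, 171] max [15, 15, 16, 58] std 1.4
wrist 0.044 phi [176, 175, 174, 177] max [16, 17, 37, 91] std 1.6
top 0.0585 phi [172, 171, 173, 170] max [34, 40, 57, 60] std 3.1
top 0.044 phi [174, 175, 173, 176] max [38, 47, 53, 62] std 2.4
scene 0.0585 phi [340, 341, 339, 344] max [25, 26, 26, 26] std 2.3
scene 0.044 phi [36, 37, 26, 12] max [25, 25, 26, 26] std 1.5
[0.0, 0.017, 0.001, 0.001, 0.0, -0.068]
[0.003, 0.034, 0.001, 0.001, 0.0, -0.134]
[0.007, 0.05, 0.001, 0.001, 0.0, -0.201]
[0.013, 0.066, 0.001, 0.001, 0.0, -0.268]
[0.021, 0.081, 0.001, 0.001, 0.0, -0.334]
[0.027, 0.09, 0.001, 0.001, 0.0, -0.379]
```

The measurement works: the mark is at 172.5° in both wrist and top at the undropped height. I'll carry on.

```bash
python3 -m crank '[[0,0.017,0,0,0,-0.068,0.5],[0.003,0.034,0,0,0,-0.134,0.5],[0.007,0.05,0,0,0,-0.201,0.5],[0.013,0.066,0,0,0,-0.268,0.5],[0.021,0.081,0,0,0,-0.334,0.5],[0.027,0.09,0,0,0,-0.379,0.5]]'
python3 mk.py; python3 plan.py -53,-49,-45,-43,-41,-39,-37 0.09 0.048
```

```text
time_s: 4.55
eef_pos: [0.5528, -0.1191, 0.09]
tcp_rot: [0.476, 0.879, -0.0, 0.0]
force: [-1.2, -0.3, -0.2]
opening: 0.0213
finger_force: 0.5
wrist 0.0585 phi [208, 209, 207, 210] max [34, 34, 54, 87] std 7.8
wrist 0.044 phi [211, 212, 210, 209] max [19, 25, 57, 110] std 2.2
top 0.0585 phi [207, 208, 206, 209] max [44, 51, 54, 64] std 6.9
top 0.044 phi [211, 210, 212, 213] max [46, 49, 55, 69] std 6.9
scene 0.0585 phi [332, 331, 330, 329] max [28, 29, 29, 30] std 2.4
scene 0.044 phi [346, 345, 347, 348] max [26, 27, 28, 29] std 1.6
[-0.001, 0.012, -0.0, 0.0, 0.0, -0.045]
[0.0, 0.023, 0.0, 0.0, 0.0, -0.089]
[0.002, 0.034, 0.0, 0.0, 0.0, -0.134]
[0.003, 0.04, 0.0, 0.0, 0.0, -0.156]
[0.005, 0.045, 0.0, 0.0, 0.0, -0.178]
[0.006, 0.05, 0.0, 0.0, 0.0, -0.201]
[0.008, 0.056, 0.0, 0.0, 0.0, -0.223]
```

```bash
python3 -m crank '[[-0.001,0.012,0,0,0,-0.045,0.5],[0,0.023,0,0,0,-0.089,0.5],[0.002,0.034,0,0,0,-0.134,0.5],[0.003,0.04,0,0,0,-0.156,0.5],[0.005,0.045,0,0,0,-0.178,0.5]]'
python3 mk.py | grep -v scene; python3 plan.py -40,-39,-38,-37,-36,-35 0.09 0.048
```

```text
time_s: 5.32
eef_pos: [0.5632, -0.1105, 0.0898]
tcp_rot: [0.349, 0.937, -0.0, -0.0]
force: [-1.2, -1.1, 1.0]
opening: 0.0214
finger_force: 0.5
wrist 0.0585 phi [226, 225, 224, 227] max [19, 29, 42, 66] std 1.2
wrist 0.044 phi [228, 227, 229, 226] max [17, 38, 47, 104] std 2.2
top 0.0585 phi [225, 224, 226, 223] max [61, 61, 62, 67] std 11.0
top 0.044 phi [228, 229, 230, 227] max [60, 61, 63, 65] std 9.9
[-0.0, 0.003, -0.001, 0.0, 0.0, -0.01]
[-0.0, 0.005, -0.001, 0.0, 0.0, -0.021]
[0.0, 0.008, -0.001, 0.0, 0.0, -0.032]
[0.0, 0.011, -0.001, 0.0, 0.0, -0.044]
[0.0, 0.014, -0.001, 0.0, 0.0, -0.055]
[0.001, 0.016, -0.001, 0.0, 0.0, -0.066]
```

```bash
cat > ht.py <<'E'
# dark line's inner/outer end radius along its spoke, cast on the undropped plane (baseline vs dropped)
from h import *
C=np.array([.5272,-.0790]);zz=.0585
for n in ("wrist","top"):
    f=ctrl.grab_frame(n);g=f["pixels"].max(2).astype(np.float32)
    th=np.radians(np.arange(195,265,.5));rr=np.arange(.015,.075,.0005)
    P=np.array([[proj(f,np.array([C[0]+r*np.cos(a),C[1]+r*np.sin(a),zz])) for r in rr] for a in th],np.float32)
    G=cv2.remap(g,P[...,0],P[...,1],1);i=G[:,40:80].mean(1).argmin();p=G[i];k=60;a=b=k;t=70
    while p[a]<t and a>0:a-=1
    while p[b]<t and b<len(p)-1:b+=1
    print(n,"phi",np.degrees(th[i]),"ends mm",rr[a]*1e3,rr[b]*1e3)
    cv2.imwrite(f"pics/last_{n}.png",f["pixels"][:,:,::-1])
E
python3 ht.py
python3 -m crank '[[0,0.003,0,0,0,-0.01,0.5],[0,0.005,0,0,0,-0.021,0.5],[0,0.008,0,0,0,-0.032,0.5],[0,0.011,0,0,0,-0.044,0.5],[0,0.011,0,0,0,-0.044,0.5]]'
python3 ht.py
```

```text
wrist phi 226.5 ends mm 23.500000000000007 59.500000000000036
top phi 224.0 ends mm 22.000000000000007 74.50000000000006
time_s: 6.2
eef_pos: [0.5656, -0.1079, 0.0898]
tcp_rot: [0.316, 0.949, 0.0, 0.0]
force: [0.0, -0.0, -1.0]
opening: 0.0216
finger_force: 0.1
wrist phi 229.50000000000003 ends mm 23.500000000000007 60.50000000000004
top phi 228.00000000000003 ends mm 22.000000000000007 73.00000000000006
```

```bash
python3 -m crank '[[0,0.003,0,0,0,-0.011,0.5],[0,0.006,0,0,0,-0.022,0.5],[0,0.008,0,0,0,-0.033,0.5],[0,0.011,0,0,0,-0.044,0.5]]'
python3 ht.py
```

```text
time_s: 6.8
eef_pos: [0.5677, -0.1053, 0.0899]
tcp_rot: [0.283, 0.959, 0.0, 0.0]
force: [-0.8, 0.0, 0.1]
opening: 0.0211
finger_force: 0.2
wrist phi 233.49999999999997 ends mm 23.000000000000007 62.00000000000004
top phi 229.50000000000003 ends mm 22.000000000000007 67.50000000000004
```

```bash
python3 -m crank '[[0,0.003,0,0,0,-0.011,0.5],[0,0.006,0,0,0,-0.022,0.5],[0,0.006,0,0,0,-0.022,0.5]]'
python3 ht.py;python3 plan.py -35,-34,-33,-32,-31,-30,-29,-28 0.09 0.048
```

```text
time_s: 7.28
eef_pos: [0.5685, -0.1038, 0.0898]
tcp_rot: [0.267, 0.964, 0.0, -0.0]
force: [-0.8, -0.6, 0.3]
opening: 0.0214
finger_force: 0.3
wrist phi 235.0 ends mm 22.500000000000007 58.500000000000036
top phi 229.0 ends mm 21.000000000000004 65.00000000000004
[0.001, -0.011, -0.001, 0.0, 0.0, 0.045]
[0.001, -0.008, -0.001, 0.0, 0.0, 0.034]
[0.001, -0.006, -0.001, 0.0, 0.0, 0.022]
[0.001, -0.003, -0.001, 0.0, 0.0, 0.011]
[0.001, -0.0, -0.001, 0.0, 0.0, 0.0]
[0.001, 0.003, -0.001, 0.0, 0.0, -0.011]
[0.001, 0.006, -0.001, 0.0, 0.0, -0.022]
[0.001, 0.008, -0.001, 0.0, 0.0, -0.033]
```

```bash
python3 -m crank '[[0,0.003,0,0,0,-0.011,0.5],[0,0.006,0,0,0,-0.022,0.5],[0,0.006,0,0,0,-0.022,0.5]]'
python3 ht.py
```

```text
time_s: 7.75
eef_pos: [0.5691, -0.1023, 0.0897]
tcp_rot: [0.25, 0.968, -0.0, -0.0]
force: [-2.1, -1.6, 0.5]
opening: 0.0212
finger_force: 1.2
wrist phi 235.0 ends mm 22.000000000000007 66.00000000000004
top phi 234.0 ends mm 21.000000000000004 61.00000000000004
```

```bash
python3 -m crank '[[0,0.003,0,0,0,-0.011,0.5],[0,0.006,0,0,0,-0.022,0.5],[0,0.006,0,0,0,-0.022,0.5]]'
python3 ht.py
```

```text
time_s: 8.22
eef_pos: [0.5692, -0.1016, 0.0896]
tcp_rot: [0.233, 0.973, -0.001, -0.001]
force: [-6.1, -7.6, 3.1]
opening: 0.0214
finger_force: 4.9
wrist phi 237.00000000000003 ends mm 22.500000000000007 55.500000000000036
top phi 250.5 ends mm 25.000000000000007 56.500000000000036
```

The force rose to about 10 N, so it may have dropped and reached the stop. Looking.

```bash
python3 - <<'E'
import cv2,numpy as np
from h import *
f=ctrl.grab_frame("scene")["pixels"][:,:,::-1][250:410,290:450]
b=cv2.imread('pics/last_wrist.png')[0:400,100:540]
cv2.imwrite('pics/z3.png',np.hstack([cv2.resize(f,(400,400),interpolation=2),cv2.resize(b,(400,400))]))
E
```

```text
(no output)
```

View pics/z3.png

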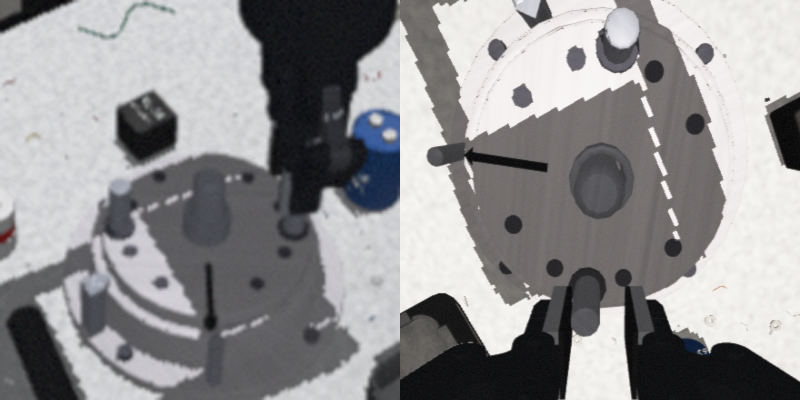

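The disc has dropped: in the scene half (left) the spindle stands well proud of the hub at (207,190), and the plate is low on the housing with its mark end at (209,322) beside the stub. I'll relieve the push, centre on the pin and lower slightly.

```bash
python3 -m crank '[[0,-0.01,0.01,0,0,0.03,0.5],[0,-0.015,0.035,0,0,0.055,0.5],[0,-0.015,0.035,0,0,0.055,0.5]]'
sed -i 's/,zz=.0585//;s/;zz=.0585/;import sys;zz=float(sys.argv[1]);lo,hi=map(float,sys.argv[2:4])/;s/arange(195,265,.5)/arange(lo,hi,.5)/' ht.py
python3 ht.py .044 220 265; python3 plan.py -32,-37,-42,-47,-52,-57,-62,-67,-72,-77 0.079 0.048
```

```text
time_s: 8.75
eef_pos: [0.5681, -0.1046, 0.0786]
tcp_rot: [0.275, 0.961, 0.0, -0.0]
force: [0.2, -0.6, -0.3]
opening: 0.0215
finger_force: 0.0
wrist phi 237.49999999999997 ends mm 24.000000000000007 70.50000000000004
top phi 236.00000000000003 ends mm 22.500000000000007 63.00000000000004
[0.002, -0.001, 0.0, 0.0, -0.0, 0.001]
[0.002, -0.014, 0.0, 0.0, -0.0, 0.056]
[0.004, -0.028, 0.0, 0.0, -0.0, 0.112]
[0.007, -0.042, 0.0, 0.0, -0.0, 0.168]
[0.011, -0.055, 0.0, 0.0, -0.0, 0.223]
[0.017, -0.068, 0.0, 0.0, -0.0, 0.279]
[0.023, -0.081, 0.0, 0.0, -0.0, 0.334]
[0.031, -0.092, 0.0, 0.0, -0.0, 0.39]
[0.039, -0.103, 0.0, 0.0, -0.0, 0.445]
[0.049, -0.114, 0.0, 0.0, -0.0, 0.501]
```

```bash
python3 -m crank '[[0.002,-0.014,0,0,0,0.056,0.5],[0.004,-0.028,0,0,0,0.112,0.5],[0.007,-0.042,0,0,0,0.168,0.5],[0.011,-0.055,0,0,0,0.223,0.5],[0.017,-0.068,0,0,0,0.279,0.5],[0.023,-0.081,0,0,0,0.334,0.5],[0.031,-0.092,0,0,0,0.39,0.5],[0.039,-0.103,0,0,0,0.445,0.5],[0.049,-0.114,0,0,0,0.501,0.5]]'
python3 ht.py .044 170 240; python3 plan.py -82,-86,-90,-92,-94,-96,-98 0.079 0.048
```

```text
time_s: 9.98
eef_pos: [0.5382, -0.1259, 0.0796]
tcp_rot: [0.624, 0.782, 0.0, 0.0]
force: [1.7, 0.6, 1.0]
opening: 0.021
finger_force: 0.5
wrist phi 203.0 ends mm 24.000000000000007 60.00000000000004
top phi 199.0 ends mm 22.500000000000007 62.50000000000004
[0.001, -0.013, 0.002, 0.0, 0.0, 0.055]
[0.002, -0.024, 0.002, 0.0, 0.0, 0.099]
[0.004, -0.035, 0.002, 0.0, 0.0, 0.144]
[0.006, -0.04, 0.002, 0.0, 0.0, 0.166]
[0.007, -0.046, 0.002, 0.0, 0.0, 0.188]
[0.009, -0.051, 0.002, 0.0, 0.0, 0.21]
[0.011, -0.056, 0.002, 0.0, 0.0, 0.232]
```

```bash
python3 -m crank '[[0.001,-0.013,0,0,0,0.055,0.5],[0.002,-0.024,0,0,0,0.099,0.5],[0.004,-0.035,0,0,0,0.144,0.5],[0.004,-0.035,0,0,0,0.144,0.5]]'
python3 ht.py .044 165 220; python3 plan.py -90,-92,-94,-96,-98 0.079 0.048
python3 - <<'E'
import cv2,numpy as np
from h import *
f=ctrl.grab_frame("top");C=np.array([.5272,-.0790])
W=cv2.imread('pics/last_wrist.png')[0:400,100:540];a=f["pixels"][:,:,::-1][215:315,385:485]
cv2.imwrite('pics/z4.png',np.hstack([cv2.resize(a,(400,400),interpolation=2),cv2.resize(W,(400,400))]))
w=ctrl.grab_frame("wrist")
for r,d in((.058,185),(.026,185)):
  p=np.r_[C+r*np.array([np.cos(np.radians(d)),np.sin(np.radians(d))]),.044]; q=proj(w,p);t=proj(f,p)
  print(r,d,'top crop',np.round((t-[385,215])*4),'wrist crop',np.round((q-[100,0])*[400/440,1]+[400,0]))
E
```

```text
time_s: 10.58
eef_pos: [0.5274, -0.1271, 0.0794]
tcp_rot: [0.706, 0.708, 0.0, 0.0]
force: [-0.3, -0.5, 0.4]
opening: 0.0214
finger_force: 0.0
wrist phi 189.0 ends mm 23.500000000000007 60.00000000000004
top phi 186.5 ends mm 23.500000000000007 62.00000000000004
[0.0, -0.001, 0.001, 0.0, -0.0, 0.002]
[0.0, -0.006, 0.001, 0.0, -0.0, 0.024]
[0.001, -0.012, 0.001, 0.0, -0.0, 0.046]
[0.001, -0.017, 0.001, 0.0, -0.0, 0.068]
[0.002, -0.023, 0.001, 0.0, -0.0, 0.091]
0.058 185 top crop [216. 313.] wrist crop [459. 184.]
0.026 185 top crop [208. 242.] wrist crop [535. 177.]
```

View pics/z4.png

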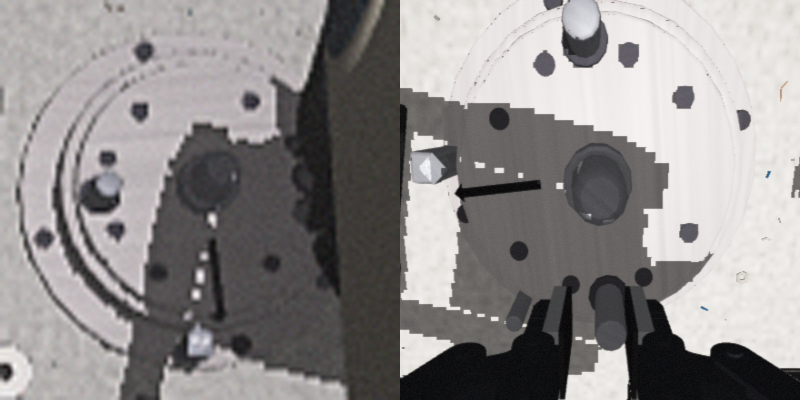

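In the top crop the mark runs (212,240) to (221,318), with the pointer at (200,340). In the wrist crop the mark end is at (457,193) and the pointer tip at about (445,166). I'll compare both points in the same frame.

```bash
cat > cmp.py <<'E'
from h import *
C=np.array([.5272,-.0790])
def rep(f,pts):
    for k,uv in pts.items():
        d=onz(f,uv,.044 if k!='ptrtop' else .046)[:2]-C;print(k,np.round(uv,1),'r',round(np.hypot(*d)*1e3,1),'ang',round(np.degrees(np.arctan2(d[1],d[0]))%360,1))
def wr(name):
    f=ctrl.grab_frame("wrist");u,v=proj(f,np.array([.5272-.061,-.079,.044]));u,v=int(u),int(v)
    a=f["pixels"][max(v-60,0):v+60,max(u-70,0):u+90,::-1];cv2.imwrite(name,cv2.resize(a,None,fx=5,fy=5,interpolation=2));print('origin',max(u-70,0),max(v-60,0));return f
if __name__=="__main__":
    f=wr('pics/w5.png')
E
python3 cmp.py; python3 -m crank '[[0,-0.006,0,0,0,0.024,0.5],[0.001,-0.012,0,0,0,0.046,0.5],[0.001,-0.012,0,0,0,0.046,0.5]]'; python3 - <<'E'
from cmp import *
wr('pics/w6.png')
E
python3 ht.py .044 165 200
```

```text
origin 85 111
time_s: 11.2
eef_pos: [0.5234, -0.1269, 0.0793]
tcp_rot: [0.732, 0.681, -0.0, -0.0]
force: [0.9, -0.3, 0.5]
opening: 0.0211
finger_force: 0.1
origin 87 123
wrist phi 184.5 ends mm 23.500000000000007 59.500000000000036
top phi 181.5 ends mm 22.500000000000007 62.00000000000004
```

View pics/w6.png

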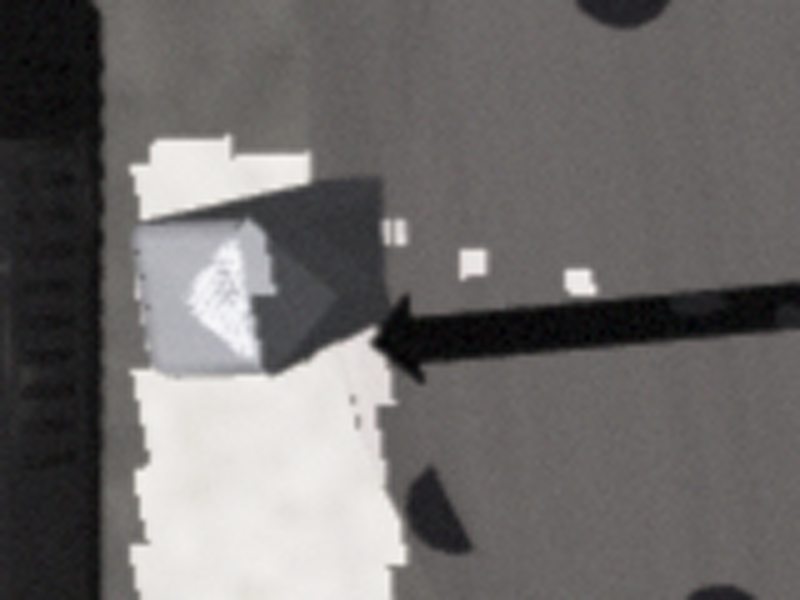

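Here the pointer tip is at about (340,295), and the mark's arrow tip is at (372,342) with its line running back to (800,300).

```bash
python3 - <<'E'
from cmp import *
f=ctrl.grab_frame("wrist");p=lambda u,v:np.array([87+u/5,123+v/5])
rep(f,dict(tip=p(340,295),mark=p(372,342),mid=p(800,298)))
E
python3 plan.py -95,-96,-97,-98,-99,-100 0.079 0.048
```

```text
tip [155. 182.] r 61.9 ang 179.5
mark [161.4 191.4] r 60.2 ang 183.0
mid [247.  182.6] r 27.0 ang 184.6
[-0.0, -0.001, 0.001, -0.0, -0.0, 0.01]
[-0.0, -0.004, 0.001, -0.0, -0.0, 0.021]
[0.0, -0.007, 0.001, -0.0, -0.0, 0.032]
[0.0, -0.01, 0.001, -0.0, -0.0, 0.043]
[0.0, -0.012, 0.001, -0.0, -0.0, 0.054]
[0.001, -0.015, 0.001, -0.0, -0.0, 0.065]
```

```bash
python3 -m crank '[[0,-0.004,0,0,0,0.02,0.5],[0,-0.009,0,0,0,0.037,0.5],[0,-0.009,0,0,0,0.037,0.5]]'; python3 - <<'E'
from cmp import *
wr('pics/w7.png')
E
```

```text
time_s: 11.78
eef_pos: [0.5207, -0.1267, 0.0793]
tcp_rot: [0.752, 0.659, -0.0, -0.0]
force: [0.7, -0.3, -0.6]
opening: 0.0214
finger_force: 0.2
origin 88 132
```

View pics/w7.png

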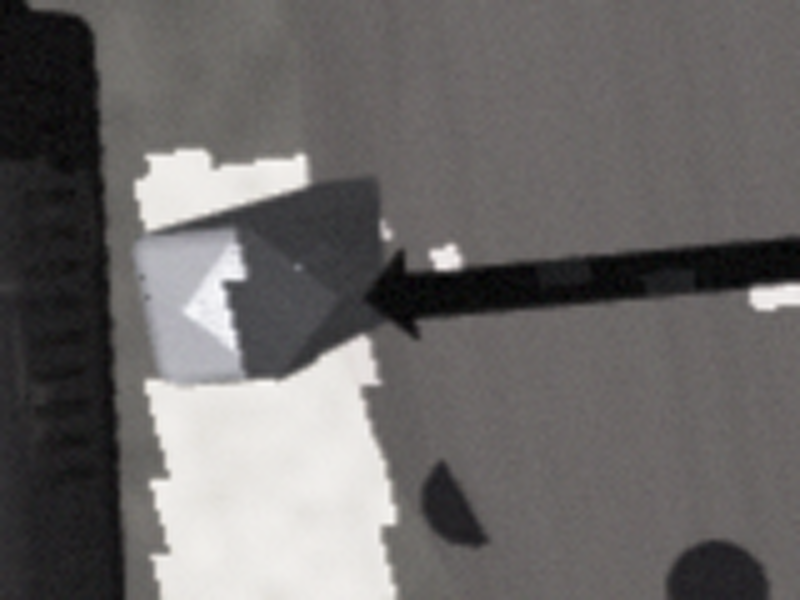

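The mark's arrow tip (366,297) now lines up with the wedge tip (345,297), and its line extends straight onto it. I'll centre the jaws off the pin and lift.

```bash
python3 -m crank '[[0,0.015,0,0,0,0,0.5],[0,0.015,0,0,0,0,0.5],[0,0.015,-0.1,0,0,0,0.5],[0,0.015,-0.25,0,0,0,0.5],[0,0.015,-0.3,0,0,0,0.5],[0,0.015,-0.3,0,0,0,0.5],[0,0.015,-0.3,0,0,0,0.5]]'; python3 - <<'E'
from cmp import *
w=ctrl.grab_frame("wrist")["pixels"][:,:,::-1];f=ctrl.grab_frame("scene")["pixels"][:,:,::-1][250:410,290:450]
u,v=320,190;
cv2.imwrite('pics/z8.png',np.hstack([cv2.resize(f,(300,400),interpolation=2),cv2.resize(w,(500,400),interpolation=2)]))
E
```

```text
time_s: 12.7
eef_pos: [0.5245, -0.127, 0.168]
tcp_rot: [0.752, 0.659, -0.001, -0.001]
force: [0.4, -0.5, -0.2]
opening: 0.0216
finger_force: 0.0
```

View pics/z8.png

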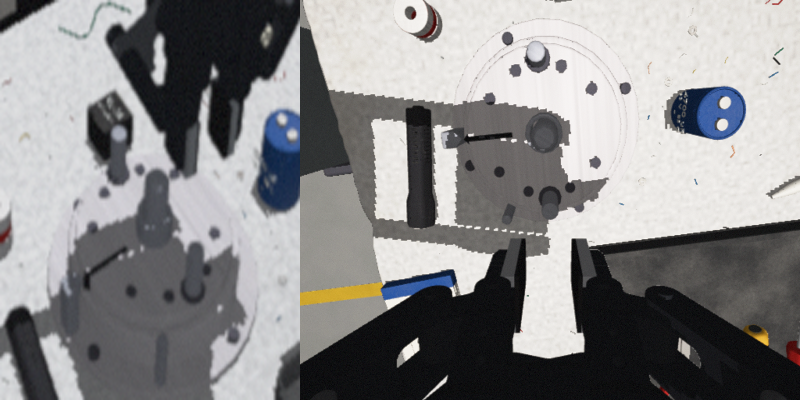

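The jaws are clear of the pin. The disc sits flat with its mark still on the pointer (wrist half: mark end (463,140), wedge (455,138)), and the bystanders haven't moved. Handing in.

```bash
python3 -c "
from bench import ctrl
print(ctrl.job_done())"
```

```text
the job is handed in; nothing more can be done
None
```

The disc dropped flat beside the stub and was turned back clockwise until its mark pointed at the wedge pointer; the arm then lifted clear and I handed the job in at about 13 s, with the highest force I read about 10 N, when it met the stop just after dropping.

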